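# Load the bead spinner and find which way its spindle cap unscrews

## Robot

A 6-joint arm with a two-finger parallel gripper is mounted at the origin on the work surface. World frame = base frame: x ahead of the robot, y to its left, z up, the work surface at z = 0. Lengths are in m, angles in rad, forces in N, time in s.
With the tool pointing down it reaches from about 0.425 to 0.95 m from the base axis. Payload 3.5 kg.
Tool frame: the origin (TCP) lies between the finger pads; the fingertips stand 19 mm ahead of it and the grasp point (between the pads) is the TCP (ctrl.nose_length is the distance from the TCP to the fingertips, in m); z points along the fingers, y is the line along which they close (so a half turn about z gives the same grasp; the last joint's range is limited). The gripper opens to 85 mm and grips with 20 to 120 N. Pads are 22 mm wide; open, the fingers measure 114 mm over their backs; the gripper's body (76 mm by 85 mm) begins 54 mm behind the grasp point. The pads swing forward as they close: fully open they stand 13 mm farther back than shut.
Start: joints at [-1.463, 0.286, 1.577, -0, 1.279, -0.15], TCP at [0.172, -0.653, 0.25] pointing down, gripper open.
Joint ranges: [-2.77, 2.77], [-0.9, 2.22], [0.21, 2.48], [-1.53, 4.67], [0.24, 2.81], [-2.84, 2.84]. Speed limits (rad/s): [2.79, 2.79, 3.14, 3.14, 3.14, 3.14].

## Interface

Orientations are given as a unit quaternion [x, y, z, w].
In Python, from plant import ctrl gives the robot as it stands.
- The arm moves only by the tool apply_moves, never from a script. Its argument "series" is a list of rows, each a list of 6 numbers: the shift along the world's x, y, z scaled (see below), then the turn, a rotation vector about the world's x, y, z scaled (see below). A call has 1 to 20 rows; each row is the pose to reach, as a shift and turn from the pose commanded when the call began; what a row does not reach only later rows make up. The controller multiplies each number of a shift by 0.8 m and each number of a turn by 45 degrees. A row lasts 1/8 s, in which the tool goes at most 62.5 mm and 10.7 degrees, less where a joint would pass 70% of its speed; a pose out of reach is approached as far as the arm can. A call with a number of a shift or a turn outside -1 to 1 is refused whole. A call with a gripper value outside its range is refused whole. "jaw" is the opening, from 0 (shut) to 1 (fully open), set as the call begins (left out, the last holds). The fingers move at their own pace and stop on an object; "squeeze" is the grip in N (left out, the last holds). Time passes only in rows, so rows that repeat a pose let the fingers close. It gives the time, the measured TCP pose, the force, the opening and the grip force at its end, in the units of the state.
- ctrl.get_state(): the state, without advancing time (a new reading comes with each control period).
- ctrl.read_camera(name): name is "scene" or "top"; returns the picture (400x640x3 uint8, red, green, blue); there is no depth.
- ctrl.get_calibration(name): a dict with "fx", "fy", "cx", "cy" (pixels), "xyz" and "orientation" of the camera in the world. Camera axes: x right, y up, looking along -z (the intrinsics and any distortion apply to the point x, -y, -z); pixel columns grow to the right and rows downward; lengths in m; the calibration is good to about 2 mm. A picture is of the moment at which its call begins. get_calibration takes no time and is no camera call.
- ctrl.sign_off(): hands the job in; it is judged then, once.
Trained networks look in the newest picture that a camera, given by its name, has taken for a name from the list of things; names that differ only in an ending like _2 or _b are one class to them, and where a whole thing is asked for, a point or a joint stands for the part that bears it (a point fixed in the world has none). Each returns a list of dicts, best first, with "p" (0 to 1); they miss things now and then, are a little off and sometimes report something else, mostly with a low value. They report only what shows in the picture. A call takes as long as a camera call. They do not tell look-alikes from the thing itself.
- ctrl.boxes_of(thing, camera): "xy" ([column, row] as shares, 0 to 1, of the picture: columns of its width, rows of its height, amid what is visible of it).
- ctrl.silhouettes(thing, camera): "pixels" (400x640 bool, what is visible of it) and "xy" ([column, row] as shares, 0 to 1, of the picture: columns of its width, rows of its height, amid what is visible of it).
The state is a dict: "time": time; "qpos": joint angles; "dq": joint speeds; "joint_efforts": joint torques, N m; "eef_pos": TCP position; "tcp_rot": TCP orientation; "contact_force": force on the tool from outside, world axes, zero at the start; "wrist_torque": the same for the moment, N m; "opening": opening from 0.0 (shut) to 1.0 (fully open); "finger_force": force on a finger pad.
Only numpy, scipy, OpenCV 4.12 (cv2) and the standard library are available. Lean on these libraries where they do the work, as an engineer would, in place of code of your own. Each camera call takes 0.05 s, during which the arm holds its last target. There are 200 camera calls.

## Task

Get the bead spinner ready: tip all five stone beads from the white cup into the wooden bowl and stand the cup upright on the bench again, then take off the metal cap of the spindle that stands in the bowl. Nobody remembers whether its short thread is ordinary or reversed, so try it both ways until it turns, give it about a fifth of a turn while it is still down on the spindle, then lift it straight off and finish holding it, level, in the gripper clear above the spindle. Leave the spare spindle and the other things on the bench where they are.

Things in the scene. Friction and masses are not known exactly. Their poses are not given: they have to be found in the camera images.
- bowl: the spinner's round wooden bowl, fixed to the bench: 200 mm across the rim, 45 mm high, 6 mm wall, sloping sides, inner floor 156 mm across or less and 7 mm up. Origin on its axis at bench height, z up; x is its own x axis. In its middle stands a fixed steel spindle on a round foot (60 mm across, 14 mm high), with a 47 mm wide shoulder under the cap, its top 106 mm above the bench, covered by the cap
- cap_center (a point): centre (half-way up) of the round ribbed aluminium cap on the spindle in the bowl: loose, 50 mm across, 30 mm high, 40 to 85 g; when seated its underside is 85 mm and its top 116 mm above the bench, its axis vertical on the bowl's axis, its x axis along the bowl's x
- spindle_top (a point): top centre of the spindle in the bowl, 106 mm above the bench. Its short quick thread is free one way only, unseen, changing from run to run: the wrong way the cap meets a hard stop within about 8 degrees; the free way it turns easily (under 0.2 N m) and after 50 to 100 degrees (best 75) lifts straight up (then a stop too). Until then it rises only about 2 mm. It is off once lifted 25 mm
- cup_center (a point): centre (half-way up, 27.5 mm above its foot) of the white ceramic cup, loose, standing on the bench: round, no handle, 66 mm across at the rim, 53 mm at the foot, 60 mm half-way, 55 mm high, 3 mm wall, floor 4 mm thick, 120 g. Five beads lie in it, up to 35 mm above its foot
- bead0_center (a point): centre of round brownish stone bead 1 of 5, 18 mm across, 11 g, at first in the white cup; rolls freely
- bead1_center (a point): centre of round brownish stone bead 2 of 5, 18 mm across, 11 g, at first in the white cup; rolls freely
- bead2_center (a point): centre of round brownish stone bead 3 of 5, 18 mm across, 11 g, at first in the white cup; rolls freely
- bead3_center (a point): centre of round brownish stone bead 4 of 5, 18 mm across, 11 g, at first in the white cup; rolls freely
- bead4_center (a point): centre of round brownish stone bead 5 of 5, 18 mm across, 11 g, at first in the white cup; rolls freely
- spare_top (a point): top centre of the spare spindle, a bystander that looks just like the one in the bowl (foot 60 mm, cap 50 mm across, 115 mm high) but stands on the bare bench about 215 mm from the bowl's axis; it is fixed and is not to be used
- pliers: small pliers with grey grips and steel jaws, 130 mm long, lying flat; bystander
- box_near: low clear open box of small coloured beads, 70 x 70 x 27 mm high; bystander, origin under its centre; stands between the robot and the bowl or cup
- box_far: another clear open box of beads, 70 x 70 x 27 mm high; bystander, origin under its centre; stands beyond the bowl and cup
- pendant: flat wooden ring lying on the bench, 48 mm across, 7 mm thick; bystander
Not all that is in view belongs to the job. Leave any pink or turquoise look-alike of the part that bears cap_center alone.

How it is judged:
By the outcome, as a careful person would: the job done as asked, in the order asked, and still so for the second after the job is handed in, while the arm keeps its last pose, push and grip.
It also fails if it takes over 72 s, if anything falls off the work surface, if the arm or the gripper's body presses on something with over 40 N, if the wrist force passes 120 N, or if a joint passes its speed limit or range.

## Working session

There is one attempt and no reset: what is moved stays moved. The work goes in short steps, Python scripts to look and compute and a tool call to move; the robot and the scene stay as the last step left them, time stands still between calls to the robot, and variables do not carry over. Pictures are saved under pics/ and viewed, at most 10 in all, crops included, and the job is handed in when it is done.

Besides the shell and the picture viewer there is one more tool, called as a command line: name --pt "numbers of a row" for each row, then --argument value for the rest. apply_moves: Moves the arm, as the interface text tells. Shifts and turns lie within -1 to 1; 1 stands for 0.8 m of shift or 45 degrees of turn. Its arguments: {"type":"object","properties":{"series":{"type":"array"},"jaw":{"type":"number"},"squeeze":{"type":"number"}},"required":["series"]}

```bash
ls; mkdir -p pics; cat > h.py <<'E'
import numpy as np, cv2
from scipy.spatial.transform import Rotation as R
from plant import ctrl
def ray(cam,u,v):
    c=ctrl.get_calibration(cam); d=np.array([(u-c['cx'])/c['fx'],-(v-c['cy'])/c['fy'],-1.])
    return np.array(c['xyz']),R.from_quat(c['orientation']).apply(d)
def atz(cam,u,v,z):
    o,d=ray(cam,u,v); return o+d*(z-o[2])/d[2]
def pix(cam,p):
    c=ctrl.get_calibration(cam); q=R.from_quat(c['orientation']).inv().apply(np.array(p)-c['xyz'])
    return c['cx']+c['fx']*q[0]/-q[2], c['cy']-c['fy']*q[1]/-q[2]
E
python3 - <<'E'
from h import *
ims=[]
for n in("scene","top"):
    im=ctrl.read_camera(n); cv2.imwrite(f"pics/{n}0.png",im[...,::-1]); c=ctrl.get_calibration(n); print(n,c)
H={'bowl':.045,'cap_center':.1,'cup_center':.055,'bead0_center':.03,'spare_top':.115,'pliers':.01,'box_near':.027,'box_far':.027,'pendant':.007}
for t in H:
  for n in("scene","top"):
    for d in ctrl.boxes_of(t,n)[:4]:
        u,v=d['xy'][0]*640,d['xy'][1]*400
        print(t,n,round(d['p'],2),round(u),round(v),atz(n,u,v,H[t]).round(3))
s=ctrl.get_state();print(s['time'],s['eef_pos'],s['tcp_rot'])
E
```

```text
pics
scene {'fx': 382.95590471134295, 'fy': 382.95590471134295, 'cx': 320.8710659646002, 'cy': 198.27347349214608, 'xyz': array([ 0.97115701, -0.43582635,  0.81983287]), 'orientation': array([0.32401036, 0.12431054, 0.34946584, 0.87030903])}
top {'fx': 471.625831471038, 'fy': 471.625831471038, 'cx': 321.1543609352395, 'cy': 203.38397165421875, 'xyz': array([0.3922113 , 0.01825563, 1.07647924]), 'orientation': array([-0.05501269,  0.04655666,  0.71553982, -0.69484447])}
bowl scene 0.65 312 216 [ 0.545 -0.008  0.045]
bowl top 0.6 355 207 [ 0.532 -0.046  0.045]
bowl top 0.52 274 125 [0.724 0.13  0.045]
cap_center scene 0.92 356 275 [ 0.751 -0.087  0.1  ]
cap_center scene 0.9 307 204 [ 0.539 -0.019  0.1  ]
cap_center scene 0.82 260 189 [ 0.421 -0.068  0.1  ]
cap_center scene 0.77 374 196 [0.642 0.113 0.1  ]
cap_center top 0.93 345 204 [ 0.532 -0.022  0.1  ]
cap_center top 0.75 353 128 [ 0.695 -0.045  0.1  ]
cap_center top 0.73 260 175 [0.598 0.156 0.1  ]
cap_center top 0.59 344 289 [ 0.356 -0.014  0.1  ]
cup_center scene 0.94 375 142 [0.486 0.322 0.055]
cup_center top 0.96 174 236 [0.477 0.35  0.055]
bead0_center scene 0.59 426 191 [0.701 0.284 0.03 ]
spare_top scene 0.6 243 265 [ 0.568 -0.241  0.115]
spare_top top 0.81 446 187 [ 0.558 -0.231  0.115]
pliers scene 0.74 426 190 [0.691 0.305 0.01 ]
pliers top 0.74 204 148 [0.687 0.298 0.01 ]
box_near scene 0.98 311 172 [0.42  0.115 0.027]
box_near scene 0.3 314 219 [ 0.544 -0.002  0.027]
box_near top 0.63 283 267 [0.405 0.118 0.027]
box_near top 0.4 447 189 [ 0.569 -0.256  0.027]
box_far scene 0.87 402 233 [0.736 0.123 0.027]
box_far top 0.94 275 125 [0.731 0.129 0.027]
pendant scene 0.5 193 259 [ 0.408 -0.284  0.007]
pendant top 0.69 456 251 [ 0.429 -0.271  0.007]
1.0 [ 0.17210894 -0.6526801   0.25033709] [ 9.91704044e-01  1.28542166e-01 -1.36857870e-05  8.32068897e-06]
```

View pics/scene0.png

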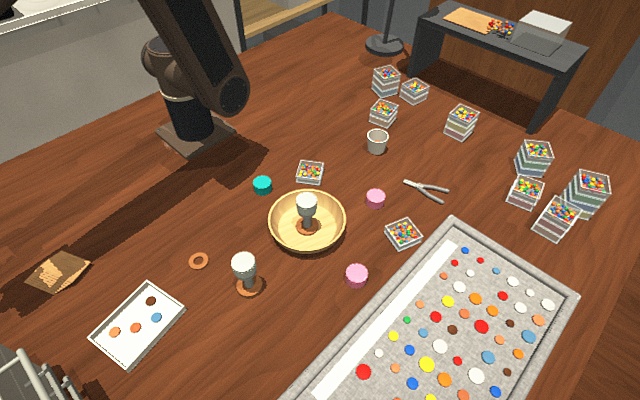

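View pics/top0.png

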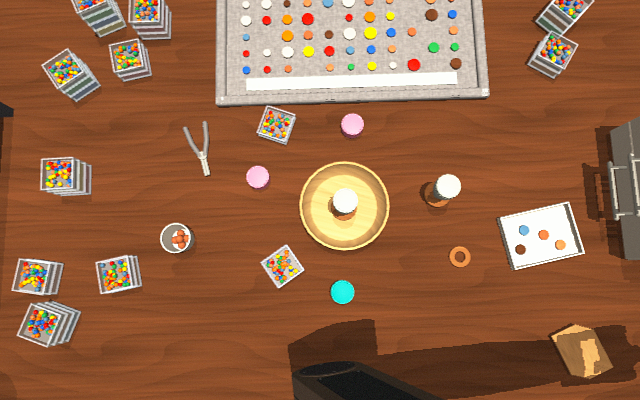

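The scene view shows the cup at (376,142) and the bowl spindle's cap at (307,204). In the top view they are at (175,237) and (345,204). Things that could be mistaken for the target cap, in top pixels: the spare's white cap (447,187) on the bare bench, pink pucks (352,125) and (258,177), and the turquoise puck (343,292). I choose the grey cap inside the bowl at (345,204), and next I'll fit silhouettes and check it in a crop.

```bash
cat >> h.py <<'E'
from scipy.optimize import minimize
A=np.linspace(0,2*np.pi,40)
def hullmask(cam,x,y,circs):
    P=[pix(cam,(x+r*np.cos(a),y+r*np.sin(a),z)) for r,z in circs for a in A]
    m=np.zeros((400,640),np.uint8); cv2.fillConvexPoly(m,(cv2.convexHull(np.array(P,np.float32))[:,0]*16).astype(np.int32),1,shift=4); return m>0
def fit(thing,circs,xy0,cams=("scene","top")):
    ms={}
    for c in cams:
        u0=pix(c,(*xy0,np.mean([z for _,z in circs])))
        L=[s for s in ctrl.silhouettes(thing,c) if np.hypot(s['xy'][0]*640-u0[0],s['xy'][1]*400-u0[1])<15]
        if L: ms[c]=L[0]['pixels']
    def cost(p,cs):
        return sum(1-(lambda a,b:(a&b).sum()/max((a|b).sum(),1))(hullmask(c,*p,circs),ms[c]) for c in cs)
    out={}
    for cs in [[c] for c in ms]+[list(ms)]:
        r=minimize(cost,xy0,args=(cs,),method='Nelder-Mead',options=dict(initial_simplex=np.array(xy0)+[[-.006,-.004],[.008,0],[0,.008]],xatol=2e-4))
        out['+'.join(cs)]=(r.x.round(4),round(r.fun,3))
    return out
E
python3 - <<'E'
from h import *
im=ctrl.read_camera("scene");im2=ctrl.read_camera("top")
print(fit('cup_center',[(.0265,0),(.033,.055)],(.478,.348)))
print(fit('bowl',[(.08,0),(.1,.045)],(.532,-.022),("top",)))
print(fit('bowl',[(.08,0),(.1,.045)],(.532,-.022),("scene",)))
print(fit('cap_center',[(.025,.085),(.025,.116)],(.532,-.022)))
a=cv2.resize(im[110:260,250:430],(720,600))[...,::-1]; cv2.imwrite("pics/crop.png",a)
E
```

```text
Traceback (most recent call last):
  File "h.py", line 27, in fit
    r=minimize(cost,xy0,args=(cs,),method='Nelder-Mead',options=dict(initial_simplex=np.array(xy0)+[[-.006,-.004],[.008,0],[0,.008]],xatol=2e-4))
  File "h.py", line 24, in cost
    return sum(1-(lambda a,b:(a&b).sum()/max((a|b).sum(),1))(hullmask(c,*p,circs),ms[c]) for c in cs)
  File "h.py", line 24, in <genexpr>
    return sum(1-(lambda a,b:(a&b).sum()/max((a|b).sum(),1))(hullmask(c,*p,circs),ms[c]) for c in cs)
                                                             ~~~~~~~~^^^^^^^^^^^^
  File "h.py", line 15, in hullmask
    P=[pix(cam,(x+r*np.cos(a),y+r*np.sin(a),z)) for r,z in circs for a in A]
       ~~~^^^^^^^^^^^^^^^^^^^^^^^^^^^^^^^^^^^^^
  File "h.py", line 10, in pix
    c=ctrl.get_calibration(cam); q=R.from_quat(c['orientation']).inv().apply(np.array(p)-c['xyz'])
ValueError: time passes only in moves, steps and waits
```

```bash
python3 - <<'E'
s=open('h.py').read()
s=s.replace("def ray","CAL={n:ctrl.get_calibration(n) for n in('scene','top')}\ndef ray",1)
h,t=s.split("def ray",1); s=h+"def ray"+t.replace("ctrl.get_calibration(cam)","CAL[cam]")
open('h.py','w').write(s)
E
python3 - <<'E'
from h import *
im=ctrl.read_camera("scene");im2=ctrl.read_camera("top")
cv2.imwrite("pics/crop.png",cv2.resize(im[110:260,250:430],(720,600))[...,::-1])
print(fit('cup_center',[(.0265,0),(.033,.055)],(.478,.348)))
print(fit('bowl',[(.08,0),(.1,.045)],(.532,-.022),("top",)))
print(fit('cap_center',[(.025,.085),(.025,.116)],(.532,-.022)))
E
```

```text
{'scene': (array([0.4744, 0.3494]), np.float64(0.05)), 'top': (array([0.4744, 0.3482]), np.float64(0.252)), 'scene+top': (array([0.4759, 0.3483]), np.float64(0.325))}
{'': (array([ 0.526, -0.026]), np.float64(0.0))}
{'scene': (array([ 0.5377, -0.022 ]), np.float64(0.036)), 'top': (array([ 0.5362, -0.0233]), np.float64(0.112)), 'scene+top': (array([ 0.5379, -0.0214]), np.float64(0.154))}
```

View pics/crop.png

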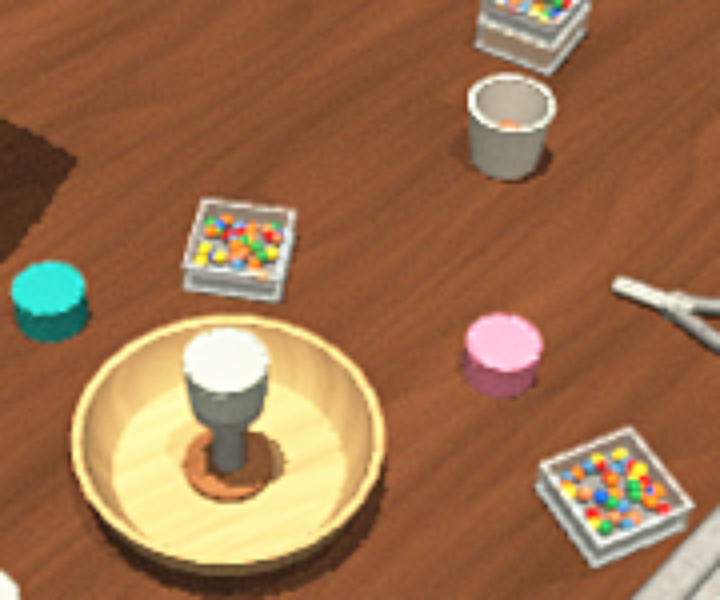

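Crop: the bowl holds the spindle with its grey-white cap at crop (225,375), and the cup holding beads is at crop (510,125). The pink and turquoise pucks lie loose outside the bowl. Fit results: cup at (0.475, 0.349), cap axis at (0.537, −0.022).

apply_moves --pt "0.41 0.379 0 0 0 1" --pt "0.41 0.379 0 0 0 1" --pt "0.41 0.379 0 0 0 1" --pt "0.41 0.379 0 0 0 1" --pt "0.41 0.379 0 0 0 1" --pt "0.41 0.379 0 0 0 1" --pt "0.41 0.379 0 0 0 1" --pt "0.41 0.379 0 0 0 1" --jaw 1

```text
time: 2.55
eef_pos: [0.5024, -0.3466, 0.2505]
tcp_rot: [0.866, 0.5, 0.0, 0.0]
contact_force: [0.3, -0.1, -0.3]
opening: 1.0
finger_force: 0.0
```

apply_moves --pt "0.025 0.4375 0 0 0 1" --pt "0.025 0.4375 0 0 0 1" --pt "0.025 0.4375 0 0 0 1" --pt "0.025 0.4375 0 0 0 1" --pt "0.025 0.4375 0 0 0 1" --pt "0.025 0.4375 0 0 0 1"

```text
time: 3.3
eef_pos: [0.5198, 0.002, 0.2506]
tcp_rot: [0.61, 0.792, -0.0, 0.0]
contact_force: [0.1, -0.5, 0.5]
opening: 1.0
finger_force: 0.0
```

apply_moves --pt "-0.1125 0.3125 0 0 0 1" --pt "-0.1125 0.3125 0 0 0 1" --pt "-0.1125 0.3125 0 0 0 1" --pt "-0.1125 0.3125 0 0 0 1" --pt "-0.1125 0.3125 0 0 0 1"

```text
time: 3.92
eef_pos: [0.4291, 0.2522, 0.2505]
tcp_rot: [0.259, 0.966, 0.0, 0.0]
contact_force: [0.6, -0.2, 0.3]
opening: 1.002
finger_force: 0.0
```

apply_moves --pt "0 0 0 0 0 1" --pt "0 0 0 0 0 1" --pt "0 0 0 0 0 1" --pt "0 0 0 0 0 1" --pt "0 0 0 0 0 1"

```text
time: 4.55
eef_pos: [0.4309, 0.2492, 0.2503]
tcp_rot: [-0.127, 0.992, -0.0, 0.0]
contact_force: [0.2, -0.4, -1.1]
opening: 1.0
finger_force: 0.0
```

```bash
cat >> h.py <<'E'
def tool(psi,tau,phi=0):
    "tool heading psi, tilted tau out from straight down, rolled phi about tool z; degrees"
    p,t=np.radians([psi,tau]); z=np.array([np.cos(p)*np.sin(t),np.sin(p)*np.sin(t),-np.cos(t)]); y=np.array([-np.sin(p),np.cos(p),0])
    return R.from_matrix(np.c_[np.cross(y,z),y,z])*R.from_euler('z',phi,degrees=True)
def go(pos,rot,s=None):
    s=s or ctrl.get_state(); d=(np.array(pos)-s['eef_pos'])/.8; r=(rot*R.from_quat(s['tcp_rot']).inv()).as_rotvec()
    return d.round(4), (np.degrees(r)/45).round(4), round(np.degrees(np.linalg.norm(r)),1)
def st():
    s=ctrl.get_state(); print(round(s['time'],2),'q',np.round(s['qpos'],3),'p',np.round(s['eef_pos'],4),'R',np.round(R.from_quat(s['tcp_rot']).as_matrix(),3).tolist(),'F',np.round(s['contact_force'],2),'M',np.round(s['wrist_torque'],3),'open',round(float(s['opening']),3),'ff',s['finger_force']); return s
E
python3 - <<'E'
from h import *
s=st()
for psi in(20,26.5):
  for tau in (28,55): print(psi,tau,go((.475-.1*np.cos(np.radians(psi)),.349-.1*np.sin(np.radians(psi)),.14),tool(psi,tau)))
E
```

```text
4.55 q [ 3.210e-01 -1.120e-01  2.003e+00 -1.000e-03  1.250e+00 -1.505e+00] p [0.4309 0.2492 0.2503] R [[-0.968, -0.252, 0.0], [-0.252, 0.968, -0.001], [-0.0, -0.001, -1.0]] F [ 0.18 -0.37 -1.09] M [-0.031  0.021  0.014] open 1.0 ff 0.0
20 28 (array([-0.0623,  0.082 , -0.1379]), array([ 0.1859, -0.5939,  0.1176]), np.float64(28.5))
20 55 (array([-0.0623,  0.082 , -0.1379]), array([ 0.3644, -1.167 ,  0.1108]), np.float64(55.2))
26.5 28 (array([-0.0567,  0.0689, -0.1379]), array([ 0.2196, -0.5833,  0.2591]), np.float64(30.4))
26.5 55 (array([-0.0567,  0.0689, -0.1379]), array([ 0.4305, -1.146 ,  0.244 ]), np.float64(56.2))
```

apply_moves --pt "0 0 0 0.186 -0.594 0.118" --pt "0 0 0 0.186 -0.594 0.118" --pt "0 0 0 0.186 -0.594 0.118" --pt "0 0 0 0.186 -0.594 0.118"

```text
time: 5.05
eef_pos: [0.429, 0.2494, 0.2493]
tcp_rot: [-0.169, 0.956, 0.042, 0.237]
contact_force: [0.0, 0.7, 0.3]
opening: 1.0
finger_force: 0.0
```

```bash
python3 -c "
from h import *
st()"
```

```text
5.05 q [ 0.314 -0.367  2.26   0.024  0.762 -1.619] p [0.429  0.2494 0.2493] R [[-0.831, -0.342, 0.439], [-0.302, 0.94, 0.16], [-0.467, -0.0, -0.884]] F [0.03 0.67 0.26] M [-0.055  0.182  0.032] open 1.0 ff 0.0
```

```bash
cat > k.py <<'E'
import numpy as np
from scipy.spatial.transform import Rotation as R
from scipy.optimize import least_squares
LO=np.array([-2.77,-.9,.21,-1.53,.24,-2.84]);HI=np.array([2.77,2.22,2.48,4.67,2.81,2.84])
l1,l2,h,L=.446,.566,.218,.233
def fk(q):
    w=np.array([l1*np.sin(q[1])+l2*np.sin(q[1]+q[2]),.1,h+l1*np.cos(q[1])+l2*np.cos(q[1]+q[2])])
    r=R.from_euler('ZYZYZ',[q[0],q[1]+q[2],q[3],q[4],q[5]+np.pi/2])
    return R.from_euler('z',q[0]).apply(w)+L*r.as_matrix()[:,2],r
def ik(p,r,q0):
    f=lambda q:np.r_[(fk(q)[0]-p)*5,(fk(q)[1]*r.inv()).as_rotvec()]
    s=least_squares(f,np.clip(q0,LO+.01,HI-.01),bounds=(LO,HI)); return s.x,np.linalg.norm(s.fun)
def margin(q): return np.min(np.r_[q-LO,HI-q])
E
cat > srch.py <<'E'
from k import *
from h import tool
for q in([-1.463,.286,1.577,0,1.279,-.15],[.321,-.112,2.003,-.001,1.25,-1.505],[.314,-.367,2.26,.024,.762,-1.619]):
    p,r=fk(q); print(p.round(4),r.as_matrix().round(3).tolist())
seed=np.array([.4,0,2.,0,.8,-1.5]); cup=np.array([.475,.349,.037]); ax=np.array([.537,-.022,0])
def best(p,r):
    B=None
    for q4 in(0,1.2,-1.2,np.pi):
      for q6 in(-1.5,1.5):
        q,e=ik(p,r,[.3,0,2,q4,.9,q6])
        if e<2e-3 and (B is None or margin(q)>margin(B)): B=q
    return B
for psi in range(-150,180,30):
  for tau in(40,55):
    q=best(cup,tool(psi,tau)); 
    if q is not None: print('grasp',psi,tau,q.round(2),round(margin(q),2))
for psi in range(-150,180,30):
  for tau in(45,55,65):
    for phi in (180,140,-140):
      d=np.array([np.cos(np.radians(psi)),np.sin(np.radians(psi)),0])
      q=best(ax+.05*d+[0,0,.15],tool(psi,tau,phi))
      if q is not None: print('pour',psi,tau,phi,q.round(2),round(margin(q),2))
E
python3 srch.py
```

```text
Traceback (most recent call last):
  File "srch.py", line 4, in <module>
    p,r=fk(q); print(p.round(4),r.as_matrix().round(3).tolist())
        ~~^^^
  File "k.py", line 8, in fk
    r=R.from_euler('ZYZYZ',[q[0],q[1]+q[2],q[3],q[4],q[5]+np.pi/2])
  File "scipy/spatial/transform/_rotation.pyx", line 1413, in scipy.spatial.transform._rotation.Rotation.from_euler
ValueError: Expected axis specification to be a non-empty string of upto 3 characters, got ZYZYZ
```

```bash
sed -i "s/r=R.from_euler('ZYZYZ'.*/r=R.from_euler('ZYZ',[q[0],q[1]+q[2],q[3]])*R.from_euler('YZ',[q[4],q[5]+np.pi\/2])/" k.py; time timeout 500 python3 srch.py
```

```text
[ 0.1713 -0.6531  0.2498] [[0.967, 0.255, -0.0], [0.255, -0.967, 0.0], [0.0, -0.0, -1.0]]
[0.4311 0.2485 0.2501] [[-0.968, -0.253, 0.001], [-0.253, 0.968, -0.001], [-0.001, -0.001, -1.0]]
[0.43   0.2488 0.2492] [[-0.83, -0.342, 0.44], [-0.302, 0.94, 0.16], [-0.468, 0.0, -0.884]]
grasp -150 40 [ 0.48  0.69  1.54 -0.03  1.61  1.53] 0.94
grasp -150 55 [ 0.48  0.83  1.41 -0.04  1.86  1.53] 0.95
grasp -120 40 [ 0.58  0.67  1.57 -0.29  1.55  1.21] 0.91
grasp -120 55 [ 0.6   0.81  1.45 -0.37  1.79  1.22] 1.02
grasp -90 40 [ 0.66  0.6   1.68 -0.54  1.37  0.92] 0.8
grasp -90 55 [ 0.71  0.72  1.59 -0.67  1.58  0.98] 0.86
grasp -60 40 [ 0.71  0.49  1.85 -0.78  1.11  0.67] 0.63
grasp -60 55 [ 0.78  0.59  1.81 -0.97  1.28  0.82] 0.56
grasp -30 40 [ 0.7   0.36  2.04 -1.04  0.78  0.45] 0.44
grasp -30 55 [ 0.78  0.44  2.05 -1.36  0.94  0.77] 0.17
grasp 0 40 [ 0.61  0.24  2.21 -1.35  0.39  0.25] 0.15
grasp 0 55 [0.66 0.29 2.27 4.29 0.59 0.92] 0.21
grasp 30 55 [0.43 0.21 2.38 2.96 0.42 1.69] 0.1
grasp 60 40 [0.28 0.2  2.26 1.3  0.48 2.81] 0.03
grasp 60 55 [0.21 0.25 2.33 1.83 0.68 2.25] 0.15
grasp 90 
[... 4638 characters left out ...]
] 0.67
pour 120 65 140 [-0.41  0.47  1.81  0.59  1.85 -1.78] 0.67
pour 120 65 -140 [-0.41  0.47  1.81  0.59  1.85 -0.38] 0.67
pour 150 45 180 [-0.28  0.38  1.79  0.17  1.74 -1.37] 0.69
pour 150 45 140 [-0.28  0.38  1.79  0.17  1.74 -2.07] 0.69
pour 150 45 -140 [-0.28  0.38  1.79  0.17  1.74 -0.67] 0.69
pour 150 55 180 [-0.29  0.47  1.73  0.2   1.88 -1.37] 0.75
pour 150 55 140 [-0.29  0.47  1.73  0.2   1.88 -2.07] 0.75
pour 150 55 -140 [-0.29  0.47  1.73  0.2   1.88 -0.67] 0.75
pour 150 65 180 [-0.3   0.55  1.69  0.23  2.02 -1.37] 0.79
pour 150 65 140 [-0.3   0.55  1.69  0.23  2.02 -2.07] 0.77
pour 150 65 -140 [-0.3   0.55  1.69  0.23  2.02 -0.68] 0.79
real	0m8.075s
user	0m8.608s
sys	0m0.054s
```

```bash
python3 - <<'E'
from h import *; from k import ik,margin
h=np.array([np.cos(np.radians(27)),np.sin(np.radians(27)),0])
cup=np.array([.475,.349,.036])
q=ctrl.get_state()['qpos']
s=ctrl.get_state(); 
P=[((.53,.36,.25),tool(27,-10)),(cup+.11*(.82*h+[0,0,.57])+[0,0,.03],tool(27,-55)),(cup+.1*(.82*h+[0,0,.57]),tool(27,-55)),(cup-.004*h,tool(27,-55))]
for p,r in P:
    print(np.round(p,3),go(p,r,s)); q,e=ik(p,r,q); print(q.round(2),round(e,4),round(margin(q),2)); s=dict(eef_pos=np.array(p),tcp_rot=r.as_quat())
E
```

```text
[0.53 0.36 0.25] (array([0.1262, 0.1382, 0.0009]), array([-0.3357,  0.7722,  0.1498]), np.float64(38.5))
[ 0.44  0.3   1.57 -0.01  1.45 -1.6 ] 0.0 0.91
[0.555 0.39  0.129] (array([ 0.0317,  0.0374, -0.1516]), array([-0.454,  0.891,  0.   ]), np.float64(45.0))
[ 0.47  0.89  1.11 -0.01  2.1  -1.58] 0.0 0.71
[0.548 0.386 0.093] (array([-0.0091, -0.0047, -0.0446]), array([0., 0., 0.]), np.float64(0.0))
[ 0.47  0.91  1.14 -0.01  2.05 -1.58] 0.0 0.76
[0.471 0.347 0.036] (array([-0.0958, -0.0488, -0.0712]), array([0., 0., 0.]), np.float64(0.0))
[ 0.47  0.82  1.43 -0.01  1.86 -1.58] 0.0 0.95
```

apply_moves --pt "0.126 0.138 0 -0.336 0.772 0.15" --pt "0.126 0.138 0 -0.336 0.772 0.15" --pt "0.126 0.138 0 -0.336 0.772 0.15" --pt "0.126 0.138 0 -0.336 0.772 0.15" --pt "0.126 0.138 0 -0.336 0.772 0.15"

```text
time: 5.68
eef_pos: [0.533, 0.3611, 0.2489]
tcp_rot: [-0.233, 0.969, -0.02, -0.084]
contact_force: [-0.0, 0.7, 0.2]
opening: 0.994
finger_force: 0.0
```

apply_moves --pt "0.032 0.037 -0.05 -0.2 0.4 0" --pt "0.032 0.037 -0.1 -0.3 0.6 0" --pt "0.032 0.037 -0.152 -0.454 0.891 0" --pt "0.032 0.037 -0.152 -0.454 0.891 0" --pt "0.032 0.037 -0.152 -0.454 0.891 0" --pt "0.032 0.037 -0.152 -0.454 0.891 0"

```text
time: 6.42
eef_pos: [0.5569, 0.3905, 0.1296]
tcp_rot: [-0.208, 0.864, -0.106, -0.447]
contact_force: [0.7, 0.8, 0.1]
opening: 0.991
finger_force: 0.0
```

```bash
python3 - <<'E'
from h import *
s=st()
h=np.array([np.cos(np.radians(27)),np.sin(np.radians(27)),0]); cup=np.array([.475,.349,.036])
print(go(cup+.1*(.82*h+[0,0,.57]),tool(27,-55)),go(cup-.004*h,tool(27,-55)))
a=ctrl.read_camera("scene");b=ctrl.read_camera("top")
cv2.imwrite("pics/pre.png",np.hstack([cv2.resize(a[50:250,270:470],(400,400)),cv2.resize(b[140:340,60:260],(400,400))])[...,::-1])
E
```

```text
6.42 q [ 0.464  0.899  1.093 -0.006  2.103 -1.58 ] p [0.5569 0.3905 0.1296] R [[-0.514, -0.455, -0.727], [-0.265, 0.891, -0.37], [0.816, 0.002, -0.579]] F [0.73 0.76 0.08] M [ 0.142 -0.34  -0.01 ] open 0.991 ff 0.0
(array([-0.0111, -0.0053, -0.0458]), array([-0.0062,  0.0055, -0.0011]), np.float64(0.4)) (array([-0.1069, -0.0541, -0.117 ]), array([-0.0062,  0.0055, -0.0011]), np.float64(0.4))
```

View pics/pre.png

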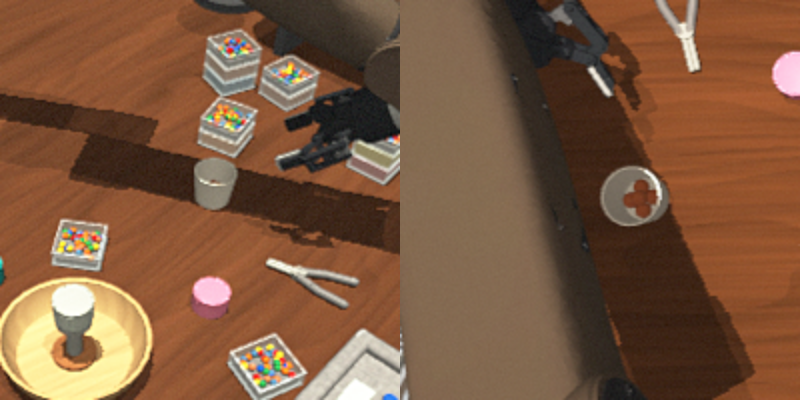

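The gripper (left half, fingers at about (310,140)) is tilted inward just beyond the cup at (215,183), and the way in is clear. I'll lower the tool and slide it on.

apply_moves --pt "-0.011 -0.005 -0.046 0 0 0" --pt "-0.03 -0.015 -0.06 0 0 0" --pt "-0.055 -0.027 -0.079 0 0 0" --pt "-0.08 -0.04 -0.097 0 0 0" --pt "-0.095 -0.048 -0.108 0 0 0" --pt "-0.107 -0.054 -0.117 0 0 0" --pt "-0.107 -0.054 -0.117 0 0 0"

```text
time: 7.4
eef_pos: [0.4706, 0.3473, 0.0361]
tcp_rot: [-0.209, 0.863, -0.106, -0.448]
contact_force: [-0.4, 0.3, -0.2]
opening: 0.997
finger_force: 0.0
```

apply_moves --pt "0 0 0 0 0 0" --pt "0 0 0 0 0 0" --pt "0 0 0 0 0 0" --pt "0 0 0 0 0 0" --pt "0 0 0 0 0 0" --pt "0 0 0 0 0 0" --jaw 0.4 --squeeze 40

```text
time: 8.15
eef_pos: [0.4719, 0.3478, 0.0364]
tcp_rot: [-0.209, 0.863, -0.106, -0.448]
contact_force: [2.7, 1.1, 5.0]
opening: 0.731
finger_force: 43.1
```

```bash
python3 - <<'E'
from h import *
s=st()
a=ctrl.read_camera("scene");b=ctrl.read_camera("top")
cv2.imwrite("pics/grip.png",np.hstack([cv2.resize(a[90:190,320:420],(400,400)),cv2.resize(b[190:290,125:225],(400,400))])[...,::-1])
E
```

```text
8.15 q [ 0.464  0.833  1.402 -0.005  1.862 -1.58 ] p [0.4719 0.3478 0.0364] R [[-0.513, -0.455, -0.728], [-0.265, 0.89, -0.37], [0.817, 0.003, -0.577]] F [2.66 1.08 4.97] M [ 0.092  0.117 -0.044] open 0.731 ff 43.076796147215646
```

View pics/grip.png

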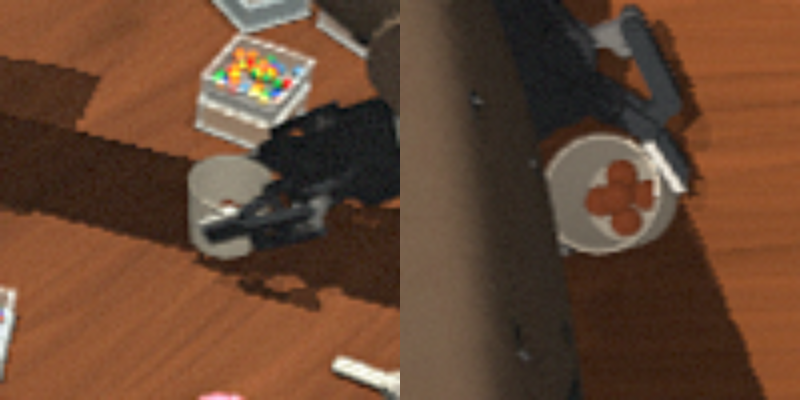

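The grip holds: 62 mm opening, cup upright, beads at about (622,195) in the crop. Next: lift, carry over, and plan the pour.

```bash
python3 - <<'E'
from h import *; from k import ik,margin
s=ctrl.get_state(); q=s['qpos']
p0=np.array(s['eef_pos']); pp=np.array([.482,-.042,.165])
P=[(p0+[0,0,.14],tool(27,-55)),(pp,tool(-15,-55))]+[(pp,tool(-15,-55-min(f,90)/9,f)) for f in(45,90,135,175)]
for p,r in P:
    print(np.round(p,3),go(p,r,s)); q,e=ik(p,r,q); print(q.round(2),round(e,4),round(margin(q),2)); s=dict(eef_pos=np.array(p),tcp_rot=r.as_quat())
    print('cup axis',(r*tool(27,-55).inv()).apply([0,0,1]).round(2))
E
```

```text
[0.472 0.348 0.176] (array([0.   , 0.   , 0.175]), array([-0.0061,  0.0027, -0.0015]), np.float64(0.3))
[ 0.47  0.65  1.41 -0.01  2.04 -1.58] 0.0 0.77
cup axis [0. 0. 1.]
[ 0.482 -0.042  0.165] (array([ 0.0126, -0.4873, -0.0143]), array([ 0.    , -0.    , -0.9333]), np.float64(42.0))
[-0.29  0.46  1.71 -0.02  1.93 -1.59] 0.0 0.77
cup axis [-0. -0.  1.]
[ 0.482 -0.042  0.165] (array([0., 0., 0.]), array([-0.7876,  0.3201, -0.5375]), np.float64(45.3))
[-0.29  0.5   1.69 -0.02  2.   -0.81] 0.0 0.79
cup axis [0.35 0.51 0.79]
[ 0.482 -0.042  0.165] (array([0., 0., 0.]), array([-0.8298,  0.3314, -0.4619]), np.float64(45.3))
[-0.28  0.54  1.66 -0.02  2.07 -0.02] 0.0 0.74
cup axis [0.71 0.66 0.24]
[ 0.482 -0.042  0.165] (array([0., 0., 0.]), array([-0.8754,  0.2346, -0.4226]), np.float64(45.0))
[-0.28  0.54  1.66 -0.02  2.07  0.76] 0.0 0.74
cup axis [ 0.89  0.36 -0.28]
[ 0.482 -0.042  0.165] (array([0., 0., 0.]), array([-0.7782,  0.2085, -0.3757]), np.float64(40.0))
[-0.28  0.54  1.66 -0.02  2.07  1.46] 0.0 0.74
cup axis [ 0.85 -0.15 -0.5 ]
```

apply_moves --pt "0 0 0.02 0 0 0" --pt "0 0 0.06 0 0 0" --pt "0 0 0.11 0 0 0" --pt "0 0 0.15 0 0 0" --pt "0 0 0.17 0 0 0" --pt "0 0 0.17 0 0 0"

```text
time: 9.0
eef_pos: [0.4712, 0.3475, 0.1718]
tcp_rot: [-0.209, 0.863, -0.106, -0.447]
contact_force: [-0.4, -0.4, -2.1]
opening: 0.729
finger_force: 43.7
```

apply_moves --pt "0 -0.02 0 0 0 -0.04" --pt "0 -0.06 0 0 0 -0.12" --pt "0 -0.1 0 0 0 -0.2" --pt "0.002 -0.15 0 0 0 -0.3" --pt "0.003 -0.2 0 0 0 -0.4" --pt "0.004 -0.25 0 0 0 -0.5" --pt "0.005 -0.3 0 0 0 -0.6" --pt "0.006 -0.35 0 0 0 -0.7" --pt "0.007 -0.4 0 0 0 -0.78" --pt "0.007 -0.44 0 0 0 -0.85" --pt "0.008 -0.47 0 0 0 -0.91" --pt "0.008 -0.487 0 0 0 -0.933" --pt "0.008 -0.487 0 0 0 -0.933"

```text
time: 10.62
eef_pos: [0.4767, -0.043, 0.1703]
tcp_rot: [0.115, 0.88, 0.062, -0.457]
contact_force: [1.0, 0.5, -2.1]
opening: 0.728
finger_force: 43.7
```

```bash
python3 - <<'E'
from h import *
s=st(); pp=np.array([.478,-.042,.17])
for f in(45,90,135,175): print(f,go(pp,tool(-15,-55-min(f,90)/9,f),s)); s=dict(eef_pos=pp,tcp_rot=tool(-15,-55-min(f,90)/9,f).as_quat())
a=ctrl.read_camera("scene");b=ctrl.read_camera("top")
cv2.imwrite("pics/over.png",np.hstack([cv2.resize(a[120:270,220:370],(400,400)),cv2.resize(b[130:280,270:420],(400,400))])[...,::-1])
E
```

```text
10.62 q [-0.292  0.452  1.71  -0.024  1.939 -1.599] p [ 0.4767 -0.043   0.1703] R [[-0.555, 0.259, -0.79], [0.146, 0.966, 0.214], [0.819, 0.003, -0.574]] F [ 0.97  0.51 -2.07] M [-0.123 -0.613  0.007] open 0.728 ff 43.71453503292287
45 (array([ 0.0016,  0.0013, -0.0004]), array([-0.7908,  0.3229, -0.5371]), np.float64(45.4))
90 (array([0., 0., 0.]), array([-0.8298,  0.3314, -0.4619]), np.float64(45.3))
135 (array([0., 0., 0.]), array([-0.8754,  0.2346, -0.4226]), np.float64(45.0))
175 (array([0., 0., 0.]), array([-0.7782,  0.2085, -0.3757]), np.float64(40.0))
```

View pics/over.png

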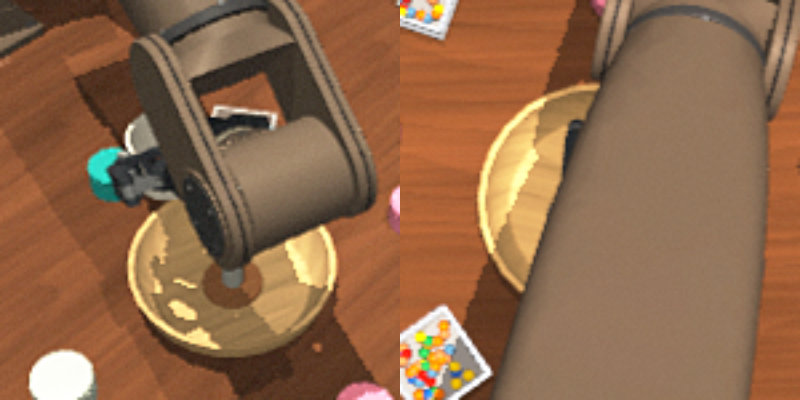

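The cup is carried upright over the near side of the bowl (left half, cup at about (150,150), spindle at (232,275)). Now the pour.

apply_moves --pt "0 0 0 -0.158 0.065 -0.107" --pt "0 0 0 -0.316 0.129 -0.215" --pt "0 0 0 -0.474 0.194 -0.322" --pt "0 0 0 -0.632 0.258 -0.43" --pt "0 0 0 -0.79 0.323 -0.537" --pt "0 0 0 -0.79 0.323 -0.537"

```text
time: 11.48
eef_pos: [0.4772, -0.0411, 0.1708]
tcp_rot: [0.43, 0.751, -0.13, -0.483]
contact_force: [0.7, 0.2, -2.2]
opening: 0.733
finger_force: 43.7
```

apply_moves --pt "0 0 0 -0.138 0.055 -0.077" --pt "0 0 0 -0.277 0.11 -0.154" --pt "0 0 0 -0.415 0.166 -0.231" --pt "0 0 0 -0.553 0.221 -0.308" --pt "0 0 0 -0.69 0.276 -0.385" --pt "0 0 0 -0.83 0.331 -0.462" --pt "0 0 0 -0.83 0.331 -0.462"

```text
time: 12.35
eef_pos: [0.4773, -0.0417, 0.171]
tcp_rot: [0.667, 0.516, -0.327, -0.427]
contact_force: [0.2, 0.1, -2.4]
opening: 0.733
finger_force: 43.8
```

apply_moves --pt "0 0 0 -0.088 0.023 -0.042" --pt "0 0 0 -0.175 0.047 -0.085" --pt "0 0 0 -0.263 0.07 -0.127" --pt "0 0 0 -0.35 0.094 -0.169" --pt "0 0 0 -0.438 0.117 -0.211" --pt "0 0 0 -0.525 0.141 -0.254" --pt "0 0 0 -0.613 0.164 -0.296" --pt "0 0 0 -0.7 0.188 -0.338" --pt "0 0 0 -0.788 0.211 -0.38" --pt "0 0 0 -0.875 0.235 -0.423" --pt "0 0 0 -0.875 0.235 -0.423"

```text
time: 13.72
eef_pos: [0.4774, -0.0419, 0.1714]
tcp_rot: [0.814, 0.221, -0.465, -0.27]
contact_force: [-0.5, -0.3, -1.5]
opening: 0.728
finger_force: 43.8
```

apply_moves --pt "0 0 0 -0.13 0.035 -0.063" --pt "0 0 0 -0.26 0.07 -0.125" --pt "0 0 0 -0.39 0.104 -0.188" --pt "0 0 0 -0.52 0.139 -0.25" --pt "0 0 0 -0.65 0.174 -0.313" --pt "0 0 0 -0.778 0.208 -0.376" --pt "0 0 0 -0.778 0.208 -0.376" --pt "0 0 0 -0.778 0.208 -0.376" --pt "0 0 0 -0.778 0.208 -0.376"

```text
time: 14.85
eef_pos: [0.4773, -0.0422, 0.1712]
tcp_rot: [0.84, -0.073, -0.529, -0.095]
contact_force: [-0.6, -0.3, -0.3]
opening: 0.73
finger_force: 43.7
```

```bash
python3 - <<'E'
from h import *
s=st()
a=ctrl.read_camera("scene");b=ctrl.read_camera("top")
for c in("scene","top"):
  print(c,[(round(d['p'],2),np.round([d['xy'][0]*640,d['xy'][1]*400])) for d in ctrl.boxes_of('bead0_center',c)])
cv2.imwrite("pics/poured.png",np.hstack([cv2.resize(a[120:270,220:370],(400,400)),cv2.resize(b[130:280,270:420],(400,400))])[...,::-1])
E
```

```text
14.85 q [-0.289  0.537  1.66  -0.026  2.079  1.456] p [ 0.4773 -0.0422  0.1712] R [[0.429, -0.223, -0.875], [-0.021, -0.971, 0.236], [-0.903, -0.083, -0.422]] F [-0.61 -0.34 -0.3 ] M [-0.163 -0.613 -0.016] open 0.73 ff 43.71954452122736
scene [(0.5, array([290., 236.]))]
top []
```

View pics/poured.png

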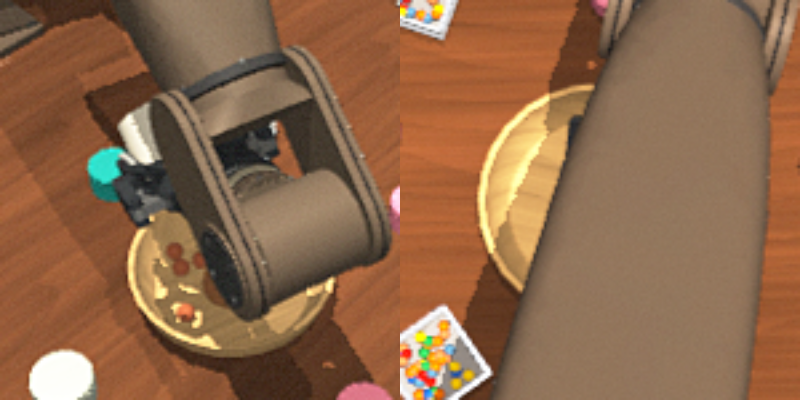

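Four beads are visible in the bowl at left-half (175,248), (180,268), (198,260) and (185,310). The cup is tilted past 115°, and the fifth bead is probably behind the arm; I'll check once the arm is clear. Now rolling back.

apply_moves --pt "0 0 0 0.2 -0.053 0.096" --pt "0 0 0 0.39 -0.104 0.188" --pt "0 0 0 0.58 -0.155 0.28" --pt "0 0 0 0.778 -0.208 0.376" --pt "0 0 0 0.778 -0.208 0.376"

```text
time: 15.68
eef_pos: [0.4773, -0.0423, 0.1711]
tcp_rot: [0.814, 0.218, -0.466, -0.269]
contact_force: [-0.2, 0.1, -1.2]
opening: 0.725
finger_force: 43.8
```

apply_moves --pt "0 0 0 0.2 -0.053 0.096" --pt "0 0 0 0.4 -0.107 0.193" --pt "0 0 0 0.6 -0.161 0.29" --pt "0 0 0 0.8 -0.215 0.386" --pt "0 0 0 0.875 -0.235 0.423"

```text
time: 16.3
eef_pos: [0.4773, -0.0423, 0.1711]
tcp_rot: [0.668, 0.514, -0.328, -0.427]
contact_force: [0.4, 0.7, -1.7]
opening: 0.729
finger_force: 43.8
```

apply_moves --pt "0 0 0 0.18 -0.072 0.1" --pt "0 0 0 0.36 -0.144 0.2" --pt "0 0 0 0.54 -0.215 0.3" --pt "0 0 0 0.72 -0.287 0.4" --pt "0 0 0 0.83 -0.331 0.462"

```text
time: 16.92
eef_pos: [0.4773, -0.0422, 0.1712]
tcp_rot: [0.432, 0.751, -0.13, -0.483]
contact_force: [0.0, 0.4, -2.0]
opening: 0.729
finger_force: 43.9
```

apply_moves --pt "0 0 0 0.18 -0.074 0.122" --pt "0 0 0 0.36 -0.147 0.245" --pt "0 0 0 0.54 -0.221 0.367" --pt "0 0 0 0.72 -0.294 0.489" --pt "0 0 0 0.79 -0.323 0.537"

```text
time: 17.55
eef_pos: [0.4773, -0.0423, 0.1713]
tcp_rot: [0.115, 0.88, 0.061, -0.456]
contact_force: [0.3, -0.4, -1.5]
opening: 0.73
finger_force: 43.9
```

apply_moves --pt "0 0.05 0 0 0 0.1" --pt "0 0.11 0 0 0 0.22" --pt "-0.003 0.18 0 0 0 0.35" --pt "-0.004 0.25 0 0 0 0.48" --pt "-0.005 0.32 0 0 0 0.62" --pt "-0.006 0.38 0 0 0 0.74" --pt "-0.007 0.43 0 0 0 0.83" --pt "-0.008 0.47 0 0 0 0.9" --pt "-0.008 0.487 0 0 0 0.933" --pt "-0.008 0.487 0 0 0 0.933"

```text
time: 18.8
eef_pos: [0.4707, 0.3476, 0.1709]
tcp_rot: [-0.208, 0.863, -0.107, -0.448]
contact_force: [0.3, -0.8, -1.3]
opening: 0.726
finger_force: 43.9
```

```bash
python3 - <<'E'
from h import *
s=st(); print(go((.4715,.3475,.0364),tool(27,-55)))
a=ctrl.read_camera("scene");b=ctrl.read_camera("top")
print([(round(d['p'],2),np.round([d['xy'][0]*640,d['xy'][1]*400])) for d in ctrl.boxes_of('bead0_center',"scene")])
cv2.imwrite("pics/back.png",np.hstack([cv2.resize(a[170:270,260:360],(400,400)),cv2.resize(a[70:170,320:420],(400,400))])[...,::-1])
E
```

```text
18.8 q [ 0.465  0.655  1.407 -0.006  2.038 -1.579] p [0.4707 0.3476 0.1709] R [[-0.511, -0.456, -0.729], [-0.263, 0.89, -0.372], [0.818, 0.002, -0.575]] F [ 0.32 -0.75 -1.3 ] M [ 0.224 -0.454  0.041] open 0.726 ff 43.92883785250888
(array([ 1.000e-03, -1.000e-04, -1.681e-01]), array([-0.0028,  0.0012, -0.0022]), np.float64(0.2))
[(0.6, array([426., 189.])), (0.51, array([290., 238.]))]
```

View pics/back.png

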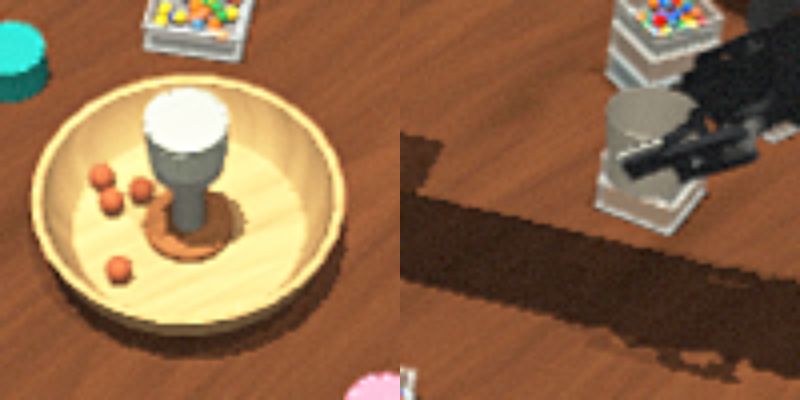

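Four beads show in the bowl at left-half (102,177), (112,202), (142,189) and (119,270), and the cup is upright in the grip. I'll look for the fifth by colour before putting the cup down.

```bash
python3 - <<'E'
from h import *
a=ctrl.read_camera("scene");b=ctrl.read_camera("top")
ref=a[237,290]; print('bead hsv',cv2.cvtColor(a[235:240,288:293],cv2.COLOR_RGB2HSV).reshape(-1,3).mean(0))
for n,im,old in(("scene",a,cv2.imread("pics/scene0.png")),("top",b,cv2.imread("pics/top0.png"))):
    f=lambda x:cv2.inRange(cv2.cvtColor(x,cv2.COLOR_RGB2HSV),(3,140,120),(14,255,255))
    m=f(im)&~cv2.dilate(f(old[...,::-1].copy()),np.ones((3,3)))
    k,_,st_,c=cv2.connectedComponentsWithStats(m)
    for i in range(1,k):
        if st_[i,4]>=5: print(n,c[i].round(),st_[i,4],atz(n,*c[i],.016).round(3))
cv2.imwrite("pics/fifth.png",np.hstack([cv2.resize(b[130:280,270:420],(400,400)),cv2.resize(b[190:290,125:225],(400,400))])[...,::-1])
E
```

```text
bead hsv [  9.88 169.08 214.28]
scene [226.  75.] 1108 [-0.18   0.264  0.016]
scene [210.  98.] 30 [-0.103  0.136  0.016]
scene [239. 110.] 12 [0.023 0.163 0.016]
scene [379. 130.] 26 [0.436 0.413 0.016]
scene [172. 193.] 6233 [ 0.192 -0.206  0.016]
scene [145. 144.] 147 [-0.045 -0.15   0.016]
scene [165. 152.] 6 [ 0.028 -0.127  0.016]
scene [126. 156.] 10 [-0.039 -0.217  0.016]
scene [ 66. 200.] 49 [ 0.005 -0.42   0.016]
scene [286. 217.] 65 [ 0.48  -0.041  0.016]
scene [ 71. 214.] 5 [ 0.064 -0.431  0.016]
scene [ 25. 233.] 411 [ 0.042 -0.538  0.016]
scene [295. 217.] 29 [ 0.497 -0.025  0.016]
scene [289. 237.] 33 [ 0.533 -0.08   0.016]
scene [ 22. 294.] 1220 [ 0.214 -0.606  0.016]
scene [ 11. 269.] 9 [ 0.126 -0.6    0.016]
scene [  2. 275.] 15 [ 0.13  -0.619  0.016]
top [101.  40.] 8 [0.96  0.548 0.016]
top [  7. 150.] 5 [0.694 0.758 0.016]
top [370. 208.] 51 [ 0.533 -0.081  0.016]
top [335. 222.] 42 [ 0.502 -0.002  0.016]
top [346. 224.] 48 [ 0.497 -0.027  0.016]
top [355. 227.] 46 [ 0.49  -0.047  0.016]
top [351. 236.] 48 [ 0.471 -0.037  0.016]
top [193. 237.] 7 [0.478 0.321 0.016]
top [634. 264.] 6 [ 0.39  -0.659  0.016]
top [637. 268.] 7 [ 0.382 -0.664  0.016]
top [625. 270.] 10 [ 0.378 -0.638  0.016]
top [630. 278.] 8 [ 0.359 -0.647  0.016]
top [435. 366.] 16565 [ 0.184 -0.206  0.016]
top [631. 394.] 66 [ 0.117 -0.619  0.016]
top [612. 396.] 8 [ 0.113 -0.577  0.016]
```

View pics/fifth.png

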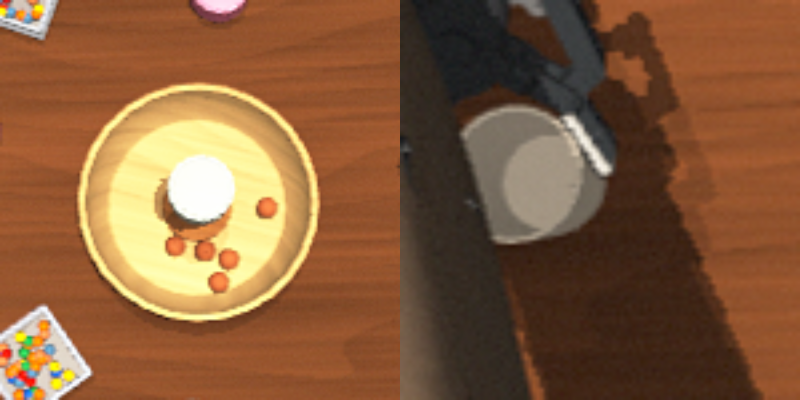

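All five beads are in the bowl: top-view crop (175,245), (205,250), (229,258), (219,282) and (267,207). The cup is empty, so I'll set it down where it came from.

apply_moves --pt "0.001 0 -0.05 0 0 0" --pt "0.001 0 -0.1 0 0 0" --pt "0.001 0 -0.14 0 0 0" --pt "0.001 0 -0.155 0 0 0" --pt "0.001 0 -0.162 0 0 0" --pt "0.001 0 -0.166 0 0 0" --pt "0.001 0 -0.1685 0 0 0" --pt "0.001 0 -0.1685 0 0 0"

```text
time: 20.05
eef_pos: [0.472, 0.3475, 0.037]
tcp_rot: [-0.209, 0.863, -0.107, -0.448]
contact_force: [-0.2, 0.4, -1.7]
opening: 0.727
finger_force: 43.9
```

apply_moves --pt "0 0 -0.0008 0 0 0" --pt "0 0 -0.0014 0 0 0" --pt "0 0 -0.0014 0 0 0"

```text
time: 20.42
eef_pos: [0.4721, 0.3475, 0.0364]
tcp_rot: [-0.209, 0.863, -0.106, -0.448]
contact_force: [1.0, 0.3, 4.2]
opening: 0.731
finger_force: 43.9
```

Contact: about 5 N up from the bench. Open, then back out along the tool axis.

apply_moves --pt "0 0 0 0 0 0" --pt "0 0 0 0 0 0" --pt "0 0 0 0 0 0" --pt "0 0 0 0 0 0" --pt "0 0 0 0 0 0" --jaw 1

```text
time: 21.05
eef_pos: [0.4717, 0.3473, 0.0351]
tcp_rot: [-0.208, 0.863, -0.107, -0.448]
contact_force: [-0.1, 0.2, -0.2]
opening: 0.997
finger_force: 0.0
```

apply_moves --pt "0.012 0.006 0.009 0 0 0" --pt "0.035 0.018 0.026 0 0 0" --pt "0.07 0.036 0.052 0 0 0" --pt "0.11 0.055 0.085 0 0 0" --pt "0.11 0.055 0.15 0 0 0" --pt "0.11 0.055 0.25 0 0 0" --pt "0.11 0.055 0.27 0 0 0"

```text
time: 21.92
eef_pos: [0.561, 0.3919, 0.2567]
tcp_rot: [-0.209, 0.864, -0.106, -0.445]
contact_force: [-0.5, -0.4, -0.7]
opening: 1.002
finger_force: 0.0
```

```bash
python3 - <<'E'
from h import *; from k import ik,margin
s=st();q=s['qpos']
a=ctrl.read_camera("scene");b=ctrl.read_camera("top")
print(fit('cup_center',[(.0265,0),(.033,.055)],(.475,.349)))
c=(.5375,-.022)
# straight-down above cap, q6 ~ 0: closing axis along heading q1
P=[((.56,.2,.25),tool(10,-25,30)),((*c,.22),tool(-12,0,90)),((*c,.103),tool(-12,0,90))]
for p,r in P:
    print(np.round(p,3),go(p,r,s)); q,e=ik(p,r,q); print(q.round(2),round(e,4),round(margin(q),2)); s=dict(eef_pos=np.array(p),tcp_rot=r.as_quat())
E
```

```text
21.93 q [ 0.464  0.79   1.03  -0.007  2.272 -1.583] p [0.561  0.3919 0.2567] R [[-0.516, -0.455, -0.726], [-0.267, 0.89, -0.369], [0.814, 0.003, -0.581]] F [-0.46 -0.42 -0.67] M [ 0.216 -0.344  0.038] open 1.002 ff 0.0
{'top': (array([0.4745, 0.3482]), np.float64(0.116))}
[0.56 0.2  0.25] (array([-0.0012, -0.2399, -0.0083]), array([-0.2116, -0.7547, -0.8867]), np.float64(53.3))
[ 0.17  0.34  1.55 -0.    1.69 -1.05] 0.0 0.93
[ 0.538 -0.022  0.22 ] (array([-0.0281, -0.2775, -0.0375]), array([-0.3117, -0.5188, -1.7911]), np.float64(85.1))
[-0.23  0.01  1.95 -0.    1.19 -0.02] 0.0 0.53
[ 0.538 -0.022  0.103] (array([ 0.    ,  0.    , -0.1462]), array([0., 0., 0.]), np.float64(0.0))
[-0.23  0.14  2.03  0.    0.96 -0.02] 0.0 0.45
```

apply_moves --pt "0 -0.24 -0.008 -0.212 -0.755 -0.887" --pt "0 -0.24 -0.008 -0.212 -0.755 -0.887" --pt "0 -0.24 -0.008 -0.212 -0.755 -0.887" --pt "0 -0.24 -0.008 -0.212 -0.755 -0.887" --pt "0 -0.24 -0.008 -0.212 -0.755 -0.887" --pt "0 -0.24 -0.008 -0.212 -0.755 -0.887"

```text
time: 22.88
eef_pos: [0.5587, 0.1987, 0.2439]
tcp_rot: [0.169, 0.961, -0.074, -0.208]
contact_force: [0.0, 0.0, -0.2]
opening: 0.997
finger_force: 0.0
```

```bash
python3 - <<'E'
from h import *
s=st(); c=(.5375,-.022,.22)
for phi in(45,60,90): print(go(c,tool(-12,0,phi)))
E
```

```text
22.88 q [ 1.700e-01  3.420e-01  1.560e+00  1.000e-03  1.684e+00 -1.052e+00] p [0.5587 0.1987 0.2439] R [[-0.856, 0.295, -0.424], [0.356, 0.932, -0.071], [0.374, -0.212, -0.903]] F [ 0.05  0.03 -0.24] M [ 0.068 -0.235  0.023] open 0.997 ff 0.0
(array([-0.0265, -0.2759, -0.0299]), array([-0.0895, -0.5692, -0.8082]), np.float64(44.7))
(array([-0.0265, -0.2759, -0.0299]), array([-0.1658, -0.5621, -1.1357]), np.float64(57.5))
(array([-0.0265, -0.2759, -0.0299]), array([-0.3218, -0.5265, -1.7897]), np.float64(85.2))
```

apply_moves --pt "-0.0265 -0.276 -0.03 -0.09 -0.569 -0.808" --pt "-0.0265 -0.276 -0.03 -0.09 -0.569 -0.808" --pt "-0.0265 -0.276 -0.03 -0.09 -0.569 -0.808" --pt "-0.0265 -0.276 -0.03 -0.09 -0.569 -0.808" --pt "-0.0265 -0.276 -0.03 -0.09 -0.569 -0.808" --pt "-0.0265 -0.276 -0.03 -0.09 -0.569 -0.808"

```text
time: 23.62
eef_pos: [0.5384, -0.0208, 0.2199]
tcp_rot: [0.476, 0.879, -0.001, -0.0]
contact_force: [-0.7, 0.3, -0.4]
opening: 1.0
finger_force: 0.0
```

apply_moves --pt "0 0 0 0 0 -1" --pt "0 0 0 0 0 -1" --pt "0 0 0 0 0 -1" --pt "0 0 0 0 0 -1" --pt "0 0 0 0 0 -1" --pt "0 0 0 0 0 -1"

```text
time: 24.38
eef_pos: [0.5389, -0.0206, 0.2205]
tcp_rot: [0.776, 0.631, -0.001, 0.001]
contact_force: [-0.1, -1.1, 1.0]
opening: 1.0
finger_force: 0.0
```

```bash
python3 - <<'E'
from h import *
s=st(); print(go((.5375,-.022,.104),tool(-12,0,90)))
E
```

```text
24.38 q [-0.225  0.014  1.938 -0.003  1.189 -0.019] p [ 0.5389 -0.0206  0.2205] R [[0.204, 0.979, -0.001], [0.979, -0.204, -0.003], [-0.003, -0.0, -1.0]] F [-0.11 -1.08  0.96] M [0.036 0.045 0.038] open 1.0 ff 0.0
(array([-0.0017, -0.0018, -0.1457]), array([ 0.0032, -0.0009, -0.0047]), np.float64(0.3))
```

apply_moves --pt "-0.001 -0.001 -0.05 0.003 0 0" --pt "-0.0015 -0.0015 -0.1 0.003 0 0" --pt "-0.0015 -0.0015 -0.13 0.003 0 0" --pt "-0.0015 -0.0015 -0.146 0.003 0 0" --pt "-0.0015 -0.0015 -0.146 0.003 0 0"

```text
time: 25.0
eef_pos: [0.5371, -0.0225, 0.1034]
tcp_rot: [0.777, 0.63, -0.001, -0.0]
contact_force: [-0.0, 0.6, -0.7]
opening: 1.002
finger_force: 0.0
```

apply_moves --pt "0 0 0 0 0 0" --pt "0 0 0 0 0 0" --pt "0 0 0 0 0 0" --pt "0 0 0 0 0 0" --pt "0 0 0 0 0 0" --pt "0 0 0 0 0 0" --pt "0 0 0 0 0 0" --jaw 0.2 --squeeze 40

```text
time: 25.88
eef_pos: [0.5385, -0.0229, 0.1057]
tcp_rot: [0.777, 0.629, 0.001, 0.001]
contact_force: [0.4, 0.1, 6.5]
opening: 0.576
finger_force: 42.0
```

```bash
python3 -c "
from h import *
st()"
```

```text
25.88 q [-0.231  0.157  2.018 -0.     0.964 -0.02 ] p [ 0.5385 -0.0229  0.1057] R [[0.209, 0.978, 0.003], [0.978, -0.209, -0.001], [-0.0, 0.003, -1.0]] F [0.39 0.06 6.51] M [0.028 0.113 0.008] open 0.576 ff 41.95342671009712
```

Gripped at 49 mm. I'll ease off the vertical push, then try one way by a small turn.

apply_moves --pt "0 0 0.0015 0 0 0" --pt "0 0 0.0025 0 0 0.08" --pt "0 0 0.0025 0 0 0.16" --pt "0 0 0.0025 0 0 0.24" --pt "0 0 0.0025 0 0 0.3" --pt "0 0 0.0025 0 0 0.3"

```text
time: 26.62
eef_pos: [0.537, -0.0227, 0.1057]
tcp_rot: [0.698, 0.716, -0.0, 0.0]
contact_force: [0.1, 0.2, 0.8]
opening: 0.578
finger_force: 41.5
```

```bash
python3 -c "
from h import *
st()"
```

```text
26.62 q [-0.231  0.155  2.019 -0.     0.967 -0.255] p [ 0.537  -0.0227  0.1057] R [[-0.025, 1.0, -0.0], [1.0, 0.025, -0.0], [-0.0, -0.0, -1.0]] F [0.09 0.24 0.83] M [-0.017  0.005 -0.046] open 0.578 ff 41.46736861439422
```

The torque is only 0.05 N·m after 13.5°, well past the 8° stop, so +z is the free way. Continuing to 75°.

apply_moves --pt "0 0 0 0 0 0.13" --pt "0 0 0 0 0 0.26" --pt "0 0 0 0 0 0.39" --pt "0 0 0 0 0 0.52" --pt "0 0 0 0 0 0.65" --pt "0 0 0 0 0 0.78" --pt "0 0 0 0 0 0.91" --pt "0 0 0 0 0 1" --pt "0 0 0 0 0 1"

```text
time: 27.75
eef_pos: [0.537, -0.0226, 0.1057]
tcp_rot: [0.372, 0.928, 0.0, -0.0]
contact_force: [-0.7, 0.2, 0.5]
opening: 0.574
finger_force: 41.4
```

apply_moves --pt "0 0 0 0 0 0.1" --pt "0 0 0 0 0 0.2" --pt "0 0 0 0 0 0.3" --pt "0 0 0 0 0 0.365" --pt "0 0 0 0 0 0.365" --pt "0 0 0 0 0 0.365"

```text
time: 28.5
eef_pos: [0.537, -0.0226, 0.1057]
tcp_rot: [0.235, 0.972, 0.0, -0.0]
contact_force: [-0.5, -0.4, -1.3]
opening: 0.576
finger_force: 41.4
```

```bash
python3 - <<'E'
from h import *
s=st()
r=R.from_quat(s['tcp_rot'])*tool(-12,0,90).inv();print(np.degrees(r.as_rotvec()))
a=ctrl.read_camera("scene")
cv2.imwrite("pics/turn.png",cv2.resize(a[150:250,240:380],(560,400))[...,::-1])
E
```

```text
28.5 q [-0.231  0.155  2.019  0.     0.967 -1.327] p [ 0.537  -0.0226  0.1057] R [[-0.889, 0.457, -0.0], [0.457, 0.889, 0.0], [0.0, 0.0, -1.0]] F [-0.55 -0.41 -1.34] M [ 0.062  0.041 -0.037] open 0.576 ff 41.39286291698227
[ 2.38963453e-02 -1.55721587e-03  7.47982602e+01]
```

75° turned freely. Lifting gently first.

apply_moves --pt "0 0 0.003 0 0 0" --pt "0 0 0.006 0 0 0" --pt "0 0 0.01 0 0 0" --pt "0 0 0.014 0 0 0" --pt "0 0 0.014 0 0 0"

```text
time: 29.18
eef_pos: [0.5376, -0.0227, 0.1177]
tcp_rot: [0.234, 0.972, 0.0, 0.001]
contact_force: [-0.8, 0.1, 0.0]
opening: 0.576
finger_force: 41.4
```

No resistance, so I'll continue to 80 mm total.

apply_moves --pt "0 0 0.008 0 0 0" --pt "0 0 0.018 0 0 0" --pt "0 0 0.03 0 0 0" --pt "0 0 0.045 0 0 0" --pt "0 0 0.06 0 0 0" --pt "0 0 0.075 0 0 0" --pt "0 0 0.085 0 0 0" --pt "0 0 0.085 0 0 0" --pt "0 0 0.085 0 0 0" --pt "0 0 0.085 0 0 0"

```text
time: 30.42
eef_pos: [0.5369, -0.0226, 0.1845]
tcp_rot: [0.234, 0.972, 0.0, -0.0]
contact_force: [-0.3, -0.0, -0.1]
opening: 0.574
finger_force: 41.4
```

```bash
python3 - <<'E'
from h import *
s=st()
a=ctrl.read_camera("scene");b=ctrl.read_camera("top")
cv2.imwrite("pics/end.png",np.hstack([cv2.resize(a[130:270,230:370],(400,400)),cv2.resize(a[80:220,320:460],(400,400))])[...,::-1])
E
```

```text
30.43 q [-0.231  0.049  1.973  0.     1.121 -1.329] p [ 0.5369 -0.0226  0.1845] R [[-0.89, 0.456, -0.001], [0.456, 0.89, 0.0], [0.001, 0.0, -1.0]] F [-0.3  -0.03 -0.15] M [ 0.013  0.011 -0.021] open 0.574 ff 41.3591375638498
```

View pics/end.png

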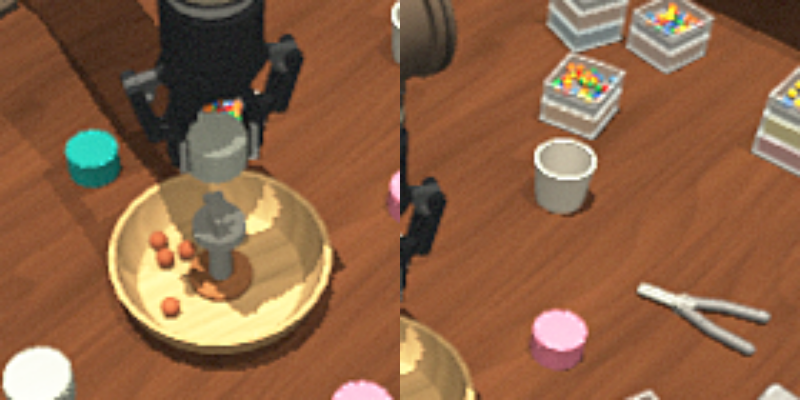

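The cap is held level at left (217,147), clear above the bare spindle at (218,215). The beads are in the bowl and the cup stands upright and empty at right (563,178). Handing in.

```bash
python3 -c "
from plant import ctrl
print(ctrl.sign_off())"
```

```text
the job is handed in; nothing more can be done
None
```

The job is done and handed in at about 30 s: all five beads are in the bowl, the cup stands upright and empty where it was, and the cap came off after 75° (thread free counter-clockwise seen from above) and is held level, clear above the spindle.

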